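# Load a photometer and set its wavelength thumbwheel

## Robot

A 6-joint arm with a two-finger parallel gripper is mounted at the origin on the work surface. World frame = base frame: x ahead of the robot, y to its left, z up, the work surface at z = 0. Lengths are in m, angles in rad, forces in N, time in s.
With the tool pointing down it reaches from about 0.25 to 0.775 m from the base axis. Payload 4 kg.
Tool frame: the origin (TCP) lies midway between the tips of the shut fingers; the grasp point (between the pads) lies 19 mm behind it; z points along the fingers, y is the direction in which the jaws open and shut (so a half turn about z gives the same grasp; the last joint's range is limited). The gripper opens to 85 mm and grips with 20 to 120 N. Pads are 22 mm wide; open, the fingers measure 114 mm over their backs; the gripper's body (76 mm by 85 mm) begins 54 mm behind the grasp point. The pads swing forward as they close: fully open they stand 13 mm farther back than shut.
Start: joints at [1.158, 0.087, 1.371, -0, 1.684, -0.103], TCP at [0.168, 0.524, 0.231] pointing down, gripper open.
Joint ranges: [-3.1, 3.1], [-0.76, 2.03], [0.27, 2.55], [-1.08, 4.22], [0.17, 2.65], [-2.57, 2.57]. Speed limits (rad/s): [2.79, 2.79, 3.14, 3.14, 3.14, 3.14].

## Interface

Orientations are given as a unit quaternion [x, y, z, w].
In Python, from rig import ctrl, viewer, ticket gives the robot as it stands. The module is installed in compiled form; this text tells all that it offers.
- The arm moves only by the shell command python3 -m creep 'ROWS' [OPENING] [FORCE]. ROWS is JSON, a list of rows, each a list of 6 numbers: the shift along the tool's x, y, z in m, then the turn, a rotation vector about the tool's x, y, z in units of 5 degrees (1.0 is 5 degrees). In form: [[x, y, z, wx, wy, wz], ...]. A call has 1 to 12 rows; each row is the pose to reach, as a shift and turn from the pose measured when the call began, along the tool's axes at that moment; what a row does not reach only later rows make up. A row lasts 1/8 s, in which the tool goes at most 62.5 mm and 10.7 degrees, less where a joint would pass 70% of its speed; a pose out of reach is approached as far as the arm can. A call with a gripper value outside its range is refused whole. OPENING is the closure in counts, from 0 (fully open) to 255 (shut), set as the call begins (- or left out, the last holds). The fingers move at their own pace and stop on an object; FORCE is the grip in N (left out, the last holds). Time passes only in rows, so rows that repeat a pose let the fingers close. It gives the time, the measured TCP pose, the force and the opening at its end, in the units of the state.
- ctrl.observe(): the state, without advancing time (a new reading comes with each control period).
- viewer.capture(name): name is "scene" or "side" or "wrist"; returns the picture (420x560x3 uint8, red, green, blue); there is no depth.
- viewer.camera_model(name): a dict with "fx", "fy", "cx", "cy" (pixels), "R" (3x3) and "t" (3): a world point X has camera coordinates R X + t; the wrist camera has in their place "tool_from_camera" (4x4, takes a point from camera to tool coordinates, whose origin is the TCP and whose axes are the flange's). Camera axes: x right, y down, z forward; pixel columns grow to the right and rows downward; lengths in m; the calibration is good to about 2 mm. The wrist camera is an equidistant fisheye: a pixel r from the principal point sees the ray r / f radians off the axis. A picture is of the moment at which its call begins: read the wrist's pose just before it. camera_model takes no time and is no camera call.
- ticket.hand_in(): hands the job in, once; it reports no verdict.
The state is a dict: "time_s": time; "joints": joint angles; "qvel": joint speeds; "joint_efforts": joint torques, N m; "eef_pos": TCP position; "eef_rot": TCP orientation; "wrist_force": force on the tool from outside, world axes, zero at the start; "wrist_torque": the same for the moment, N m; "width": finger opening in m.
Only numpy, scipy, OpenCV 4.12 (cv2) and the standard library are available. Lean on these libraries where they do the work, as an engineer would, in place of code of your own. Each camera call takes 0.05 s, during which the arm holds its last target.

## Task

Get the photometer ready for a reading: gently lower the orange-capped vial from the rack into the photometer's sample well until it stands fully home, and let go of it. Then roll the ribbed edge thumbwheel with a fingertip, pressing lightly (never more than 13 N on the instrument), until the red pointer lies in line with the green clip, and lift off. Leave everything else where it is.

Things in the scene. Friction and masses are not known exactly. Their poses are not given: they have to be found in the camera images.
- photometer: white bench photometer, dark foot, fixed; 200 x 270 x 100 mm (x, y, z). Origin: centre of its underside; x points to its back, y to its left. Flat deck at z = 100 mm: screen (3 mm high) front left, well back left, thumbwheel front right, scale back right. Fingers must not press it or its wheel with more than 13 N, nor the vial with more than 20 N.
- well (a point): centre of the mouth of the round sample well, level with the deck, axes as the photometer's. 28 mm wide, 34 mm deep, 2 mm chamfer; the vial (25 mm wide, 70 mm high) stands in it with 36 mm showing, so that the vial's middle is then 1 mm above this point.
- wheel_slot (a point): middle of the thumbwheel's slot, at deck height, axes as the photometer's. Ribbed black wheel, 44 mm across, 14 mm wide, axle parallel to x. Only its crown shows, 3.5 to 14.5 mm above the deck: this height differs from start to start, is not measured and must be found by touch. Room for strokes of about 22 mm along y, centred here; longer turns take several strokes.
- slot_end (a point): left (+y) end of the slot, 27 mm from its middle, at deck height: brushing the crown this way moves the pointer the same way (+y), 0.73 mm per mm of rim; 2.5 rad of turn either way. The wheel is sprung downward, about 8 N per mm, 6 mm of travel. Its drag is about 5 N at the rim: under some 6 N a fingertip slips, 8 to 11 N rolls it well. It stays where it is left.
- pointer (a joint): how far the red pointer stands to the left (+y of the photometer) of the middle of the scale, which is level with wheel_slot in y; m, 0 at the start, 40 mm either way. The pointer is a needle 28 mm long (along x), 2 mm wide, over the white scale behind the wheel; it is carried by the wheel's axle block, a few mm above the deck, and rises and dips with it.
- clip_green: green marker clip fixed at the far edge of the scale, under the pointer's tip: 18 x 6 x 4 mm, 6 mm being its width along the scale (its y, parallel to the photometer's y). Origin: centre of its underside. The pointer's centre line has to end within the clip's width. The four clips stand 17 and 30 mm either side of the scale's middle; which colour is where changes.
- clip_blue: blue marker clip, like the green one; it has no part in the job.
- clip_yellow: yellow marker clip, like the green one; it has no part in the job.
- clip_grey: grey marker clip, like the green one; it has no part in the job.
- rack: aluminium block rack, 70 x 190 x 28 mm, standing on the bench, not to be moved. Origin: centre of its underside. Three pockets in a row along its y, 60 mm apart, 28 mm wide, their floors 4 mm above its underside, each holding a vial of which 46 mm shows. Along its x both sides of each vial are free.
- vial_orange_mid (a point): the vial to load: middle (half-way up) of an upright amber glass vial with an orange cap; 25 mm wide all the way up, 70 mm high (18 mm of it cap), 30 to 56 g. z along its axis, upward. Grasp it on its upper part, centred about 10 mm below its top.
- vial_white_mid (a point): middle of a like vial with a white cap; leave it in the rack.
- vial_blue_mid (a point): middle of a like vial with a blue cap; leave it in the rack.
- pipette: white and red pipette lying on the bench, 250 mm long, 26 mm high, origin underneath the rear end of its handle; leave it.
- reagent: amber bottle, 60 mm wide, 130 mm high, origin at its underside; leave it.
- buffer: white jar with a blue cap, 52 mm wide, 100 mm high, origin at its underside; leave it.
- beaker: glass beaker, 70 mm wide, 80 mm high, origin at its underside; leave it.
- tip_box: blue box, 120 x 85 x 50 mm, origin at its underside; leave it.
- dish: white round dish, 80 mm wide, 15 mm high, origin at its underside; leave it.
- vial_orange: the same orange-capped vial, its origin at the centre of its underside (35 mm below its middle).

How it is judged:
By the outcome, as a careful person would: the job done as asked, in the order asked, and still so for the second after the job is handed in, with the robot touching nothing.
It also fails if it takes over 64 s, if anything falls off the work surface, if the arm or the gripper's body presses on something with over 40 N, if the wrist force passes 120 N, or if a joint passes its speed limit or range.

## Working session

There is one attempt and no reset: what is moved stays moved. The work goes in short steps, Python scripts to look and compute and a shell command to move; the robot and the scene stay as the last step left them, time stands still between calls to the robot, and variables do not carry over. Pictures are saved under pics/ and viewed, and the job is handed in when it is done.

```bash
mkdir -p pics; ls
python3 - <<'E'
from rig import ctrl, viewer
import cv2
s=ctrl.observe(); print({k:(v if not hasattr(v,'tolist') else v.tolist()) for k,v in s.items()})
for n in ["scene","side","wrist"]:
    im=viewer.capture(n); cv2.imwrite(f"pics/{n}0.png",im[:,:,::-1]); print(n,viewer.camera_model(n))
E
```

```text
pics
{'time_s': 0.0, 'joints': [1.1579081086344527, 0.08794674393962226, 1.37227868577858, 3.20723706435204e-05, 1.6835859409252978, -0.10313357275646501], 'qvel': [-0.0013785658977957147, 0.00027649771639541896, 0.0005109126447494828, -0.0002113674216435346, 0.0006157174633842043, 0.0006331094043085147], 'joint_efforts': [-7.023619446044904e-06, -35.188153982162476, -31.326688528060913, -0.0001967525986401597, 0.011132237850688398, 3.317593836982269e-05], 'eef_pos': [0.16746412859119067, 0.5233603690434139, 0.23013123811269523], 'eef_rot': [0.1542570307908487, 0.9880301298653752, -0.0010685716358198511, -0.00029847019983816577], 'wrist_force': [-0.5755557665063391, -0.28687103365347666, 0.41934372026878447], 'wrist_torque': [-0.020812188560562397, 0.056264160729240016, 0.02248169297542652], 'width': 0.08521209801507479}
scene {'fx': 496.0556968774411, 'fy': 496.0556968774411, 'cx': 282.77797832118523, 'cy': 211.72975689230313, 'R': array([[ 0.82900546,  0.55889421, -0.01967743],
       [ 0.28247193, -0.44883838, -0.84779344],
       [-0.48265883,  0.69726707, -0.5299614 ]]), 't': array([-0.41542985, -0.08125814,  1.69110525])}
side {'fx': 381.17654726182894, 'fy': 381.17654726182894, 'cx': 283.5975108915957, 'cy': 205.90620261009548, 'R': array([[ 0.82267636, -0.56849716, -0.00381934],
       [-0.33565186, -0.48028004, -0.81035111],
       [ 0.45884795,  0.66793867, -0.58593216]]), 't': array([-0.43328625,  0.2400057 ,  1.02477594])}
wrist {'fx': 325.19226210127806, 'fy': 325.19226210127806, 'cx': 278.42579725212045, 'cy': 211.68394727002823, 'tool_from_camera': array([[-8.89698812e-05, -9.58974253e-01, -2.83493165e-01,
         7.16148712e-02],
       [ 9.99999759e-01, -2.80487178e-04,  6.34971649e-04,
        -4.15538252e-04],
       [-6.88437660e-04, -2.83493041e-01,  9.58974047e-01,
        -1.41886956e-01],
       [ 0.00000000e+00,  0.00000000e+00,  0.00000000e+00,
         1.00000000e+00]])}
```

View pics/scene0.png

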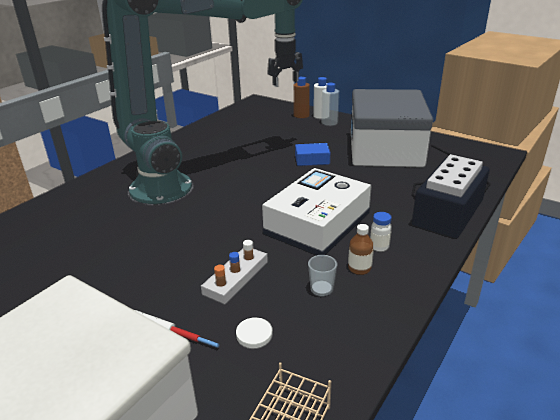

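View pics/side0.png

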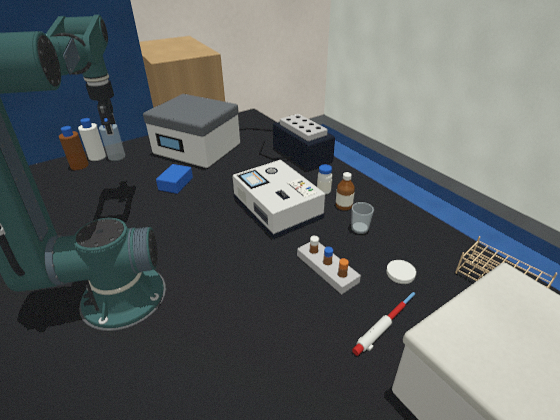

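View pics/wrist0.png

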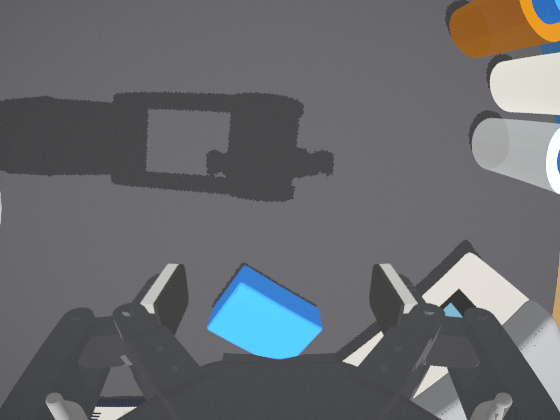

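The scene view shows the photometer near (318,205) and the rack near (236,272). The vials run orange (220,275), blue (235,262), white (248,248). I'll enlarge the crops to read them closer.

```bash
cat > h.py <<'E'
import numpy as np, cv2
from rig import ctrl, viewer
from scipy.spatial.transform import Rotation as Rn
from scipy.optimize import least_squares
def crop(src,x0,y0,x1,y1,k,out):
    im=cv2.imread(src)[y0:y1,x0:x1]; im=cv2.resize(im,None,fx=k,fy=k,interpolation=cv2.INTER_CUBIC)
    for x in range((x0//10+1)*10,x1,10): 
        cv2.line(im,(int((x-x0+.5)*k),0),(int((x-x0+.5)*k),6 if x%50 else 14),(0,0,255),1)
        if x%20==0: cv2.putText(im,str(x),(int((x-x0+.5)*k)-10,22),0,.35,(0,0,255),1)
    for y in range((y0//10+1)*10,y1,10):
        cv2.line(im,(0,int((y-y0+.5)*k)),(6,int((y-y0+.5)*k)),(0,0,255),1)
        if y%20==0: cv2.putText(im,str(y),(8,int((y-y0+.5)*k)+4),0,.35,(0,0,255),1)
    cv2.imwrite(out,im); print(im.shape)
def proj(n,X):
    m=viewer.camera_model(n); c=np.atleast_2d(X)@m['R'].T+m['t']
    return np.c_[m['fx']*c[:,0]/c[:,2]+m['cx'],m['fy']*c[:,1]/c[:,2]+m['cy']]
def ray(n,uv):
    m=viewer.camera_model(n); d=np.array([(uv[0]-m['cx'])/m['fx'],(uv[1]-m['cy'])/m['fy'],1])
    return -m['R'].T@m['t'], m['R'].T@(d/np.linalg.norm(d))
def wray(uv,pos,quat):
    m=viewer.camera_model('wrist'); T=m['tool_from_camera']
    p=np.array([(uv[0]-m['cx']),(uv[1]-m['cy'])]); r=np.linalg.norm(p); a=r/m['fx']
    d=np.r_[np.sin(a)*p/max(r,1e-9),np.cos(a)]
    W=Rn.from_quat(quat).as_matrix()
    return W@T[:3,3]+np.array(pos), W@T[:3,:3]@d
def wproj(X,pos,quat):
    m=viewer.camera_model('wrist'); T=m['tool_from_camera'];W=Rn.from_quat(quat).as_matrix()
    t=(np.atleast_2d(X)-pos)@W; c=(t-T[:3,3])@T[:3,:3]
    r=np.linalg.norm(c[:,:2],axis=1); a=np.arctan2(r,c[:,2])
    return c[:,:2]/r[:,None]*(a*m['fx'])[:,None]+[m['cx'],m['cy']]
def atz(r,z):
    o,d=r; return o+d*(z-o[2])/d[2]
def tri(*rays):
    A=0;b=0
    for o,d in rays:
        P=np.eye(3)-np.outer(d,d);A=A+P;b=b+P@o
    X=np.linalg.solve(A,b); return X,[np.linalg.norm((np.eye(3)-np.outer(d,d))@(X-o)) for o,d in rays]
E
python3 - <<'E'
from h import *
crop('pics/scene0.png',195,225,275,305,8,'pics/s_rack.png')
crop('pics/scene0.png',255,160,380,250,6,'pics/s_ph.png')
crop('pics/side0.png',290,225,370,295,8,'pics/d_rack.png')
crop('pics/side0.png',225,155,330,235,7,'pics/d_ph.png')
E
```

```text
(640, 640, 3)
(540, 750, 3)
(560, 640, 3)
(560, 735, 3)
```

View pics/s_rack.png

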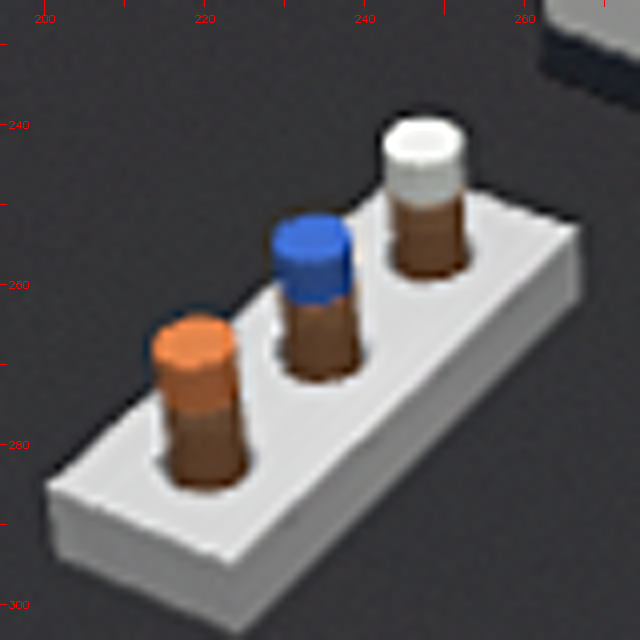

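View pics/d_rack.png

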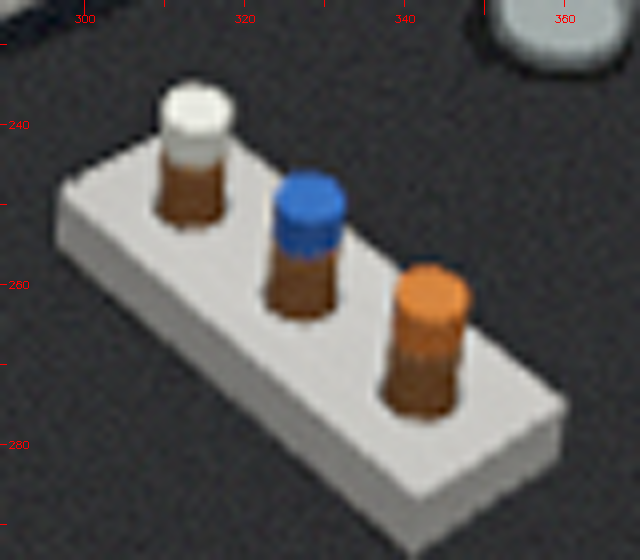

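View pics/s_ph.png

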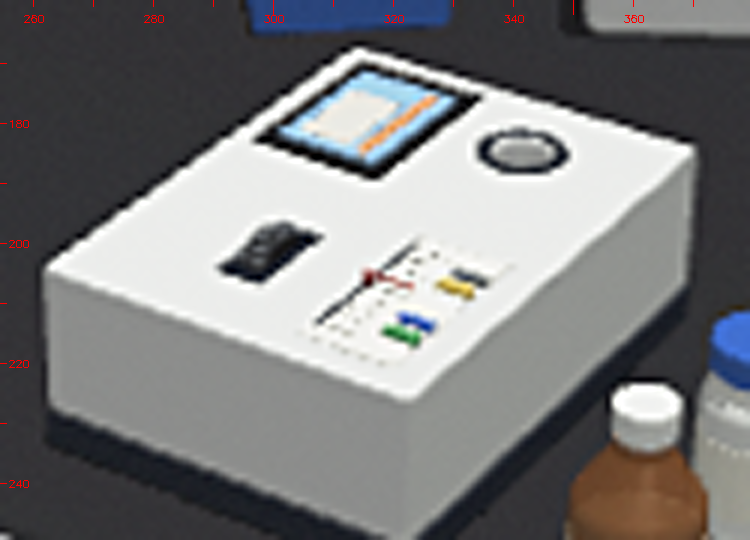

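View pics/d_ph.png

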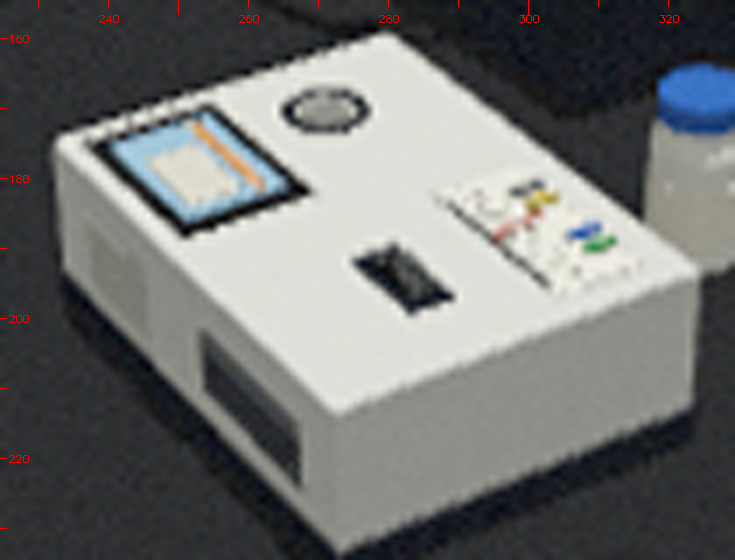

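```bash
cat > m.py <<'E'
from h import *
S=lambda *uv: ray('scene',uv); D=lambda *uv: ray('side',uv)
def both(n,a,b,z):
    X,e=tri(ray('scene',a),ray('side',b)); print(n,'tri',X.round(4),np.round(e,4),'scene@z',atz(ray('scene',a),z)[:2].round(4),'side@z',atz(ray('side',b),z)[:2].round(4))
both('orange',(218.9,267.4),(343.9,261.1),.074)
both('blue',(233.5,254.2),(328.4,248.9),.074)
both('white',(247.6,242),(314.25,237.9),.074)
both('well',(341.7,184.8),(270.9,170.2),.1)
both('slot',(299.7,201.5),(282.2,194.4),.1)
C={'fl':((314.5,167.3),(232.4,174.9)),'bl':((370.3,184.2),(280.5,159.2)),'fr':((261.8,204.5),(272.5,213.8)),'br':((322.8,226.5),(324.2,193.1))}
for k,(a,b) in C.items(): both(k,a,b,.1)
both('rackR',(223.25,294.75),(360.4,275.1),.028)
both('rackfr',(200.4,285.4),(341.75,287),.028)
loc={'fl':(-.1,.135,.1),'bl':(.1,.135,.1),'fr':(-.1,-.135,.1),'br':(.1,-.135,.1)}
def f(p):
    c,s=np.cos(p[2]),np.sin(p[2]);r=[]
    for k,(a,b) in C.items():
        x,y,z=loc[k];X=[p[0]+c*x-s*y,p[1]+s*x+c*y,z]
        r+=list(proj('scene',X)[0]-a)+list(proj('side',X)[0]-b)
    return np.array(r)
s=least_squares(f,[.5,0,0]); print(s.x,s.fun.round(1))
E
python3 m.py
```

```text
orange tri [ 0.5177 -0.2971  0.0758] [0.0001 0.0001] scene@z [ 0.5161 -0.2953] side@z [ 0.519 -0.296]
blue tri [ 0.5145 -0.237   0.0762] [0.0001 0.0001] scene@z [ 0.5126 -0.2349] side@z [ 0.5162 -0.2351]
white tri [ 0.5121 -0.1765  0.0756] [0.0005 0.0005] scene@z [ 0.5104 -0.1742] side@z [ 0.513  -0.1758]
well tri [0.5948 0.1776 0.1021] [0.0006 0.0006] scene@z [0.5927 0.182 ] side@z [0.5962 0.1795]
slot tri [0.5412 0.0287 0.1021] [0.001 0.001] scene@z [0.5386 0.0334] side@z [0.5422 0.0297]
fl tri [0.4683 0.231  0.1017] [0.002 0.002] scene@z [0.465  0.2379] side@z [0.4681 0.2299]
bl tri [0.6663 0.222  0.104 ] [0.0008 0.0008] scene@z [0.663  0.2302] side@z [0.6696 0.2265]
fr tri [ 0.4589 -0.0395  0.101 ] [0.0008 0.0008] scene@z [ 0.4574 -0.0369] side@z [ 0.4591 -0.0395]
br tri [ 0.6579 -0.0429  0.1006] [0.0001 0.0001] scene@z [ 0.6574 -0.0419] side@z [ 0.6584 -0.0424]
rackR tri [ 0.5534 -0.33    0.0301] [0.0006 0.0006] scene@z [ 0.5515 -0.3275] side@z [ 0.5547 -0.3293]
rackfr tri [ 0.4835 -0.3328  0.0291] [0.0003 0.0003] scene@z [ 0.4824 -0.3315] side@z [ 0.484  -0.3325]
[ 0.56268652  0.09442349 -0.03067604] [-0.4  0.8 -0.7 -0.2  0.6  0.9 -0.6  0.2  0.2  0.2 -0.5 -0.3  0.   0.4
  0.3  0.2]
```

```bash
cat >> h.py <<'E'
def shift(pos,head=None,tilt=True):
    "tool shift (m) and turn (5deg units) to reach pos with tool-y heading (deg, world) pointing down"
    s=ctrl.observe(); W=Rn.from_quat(s['eef_rot']); d=W.inv().apply(np.array(pos)-s['eef_pos'])
    if head is None: y=W.as_matrix()[:,1]; head=np.degrees(np.arctan2(y[1],y[0]))
    h=np.radians(head); y=np.array([np.cos(h),np.sin(h),0]); z=np.array([0,0,-1.]); x=np.cross(y,z)
    G=Rn.from_matrix(np.c_[x,y,z]); rv=(W.inv()*G).as_rotvec()/np.radians(5)
    print('t',round(s['time_s'],3),'pos',np.round(s['eef_pos'],4),'head now',np.degrees(np.arctan2(*W.as_matrix()[1::-1,1])).round(2),'w',round(s['width'],4),'F',np.round(s['wrist_force'],2))
    print('shift',d.round(4),'turn',rv.round(3),'n>=',int(np.ceil(max(np.linalg.norm(d)/.0625,np.linalg.norm(rv)*5/10.7))))
E
python3 - <<'E'
from h import *
shift([.5175,-.27,.20],2.7)
shift([.5175,-.2957,.16],2.7)
E
```

```text
t 0.15 pos [0.1675 0.5235 0.2304] head now 72.25 w 0.0854 F [ 0.51 -0.4   0.36]
shift [-0.5752 -0.649   0.0314] turn [-1.800e-02  1.000e-02  1.391e+01] n>= 14
t 0.15 pos [0.1675 0.5235 0.2304] head now 72.25 w 0.0854 F [ 0.51 -0.4   0.36]
shift [-0.5831 -0.6734  0.0714] turn [-1.800e-02  1.000e-02  1.391e+01] n>= 15
```

```bash
python3 -m creep '[[-0.02,-0.023,0,0,0,0.5],[-0.06,-0.07,0,0,0,1.5],[-0.1,-0.116,0,0,0,2.5],[-0.14,-0.162,0,0,0,3.5],[-0.18,-0.208,0,0,0,4.5],[-0.22,-0.254,0,0,0,5.5],[-0.26,-0.3,0,0,0,6.5],[-0.3,-0.346,0,0,0,7.5],[-0.34,-0.392,0,0,0,8.5],[-0.38,-0.438,0,0,0,9.5],[-0.42,-0.484,0,0,0,10.5],[-0.46,-0.53,0,0,0,11.5]]' 100 20
python3 - <<'E'
from h import *
shift([.5175,-.2957,.16],2.7)
E
```

```text
time_s: 1.65
eef_pos: [0.4443, -0.1236, 0.231]
eef_rot: [0.612, 0.791, -0.001, 0.0]
wrist_force: [1.0, 0.7, 0.8]
width: 0.0519
t 1.65 pos [ 0.4443 -0.1236  0.231 ] head now 14.55 w 0.0519 F [1.02 0.74 0.8 ]
shift [-0.1849  0.0276  0.0712] turn [-0.007  0.013  2.37 ] n>= 4
```

```bash
python3 -m creep '[[-0.06,0.009,0.02,0,0,0.8],[-0.11,0.016,0.04,0,0,1.6],[-0.15,0.023,0.06,0,0,2.37],[-0.185,0.0276,0.07,0,0,2.37],[-0.185,0.0276,0.07,0,0,2.37],[-0.185,0.0276,0.07,0,0,2.37]]'
python3 - <<'E'
from h import *
shift([.5175,-.2957,.16],2.7)
s=ctrl.observe(); im=viewer.capture('wrist'); cv2.imwrite('pics/w1.png',im[:,:,::-1])
np.savez('w1.npz',p=s['eef_pos'],q=s['eef_rot'])
print(wproj([[.5175,-.2957,.074],[.5145,-.2355,.074],[.511,-.175,.074]],s['eef_pos'],s['eef_rot']))
E
```

```text
time_s: 2.4
eef_pos: [0.5173, -0.2953, 0.161]
eef_rot: [0.69, 0.724, -0.0, -0.0]
wrist_force: [0.2, -0.3, -0.5]
width: 0.052
t 2.4 pos [ 0.5173 -0.2953  0.161 ] head now 2.7 w 0.052 F [ 0.16 -0.28 -0.49]
shift [-0.0004  0.0002  0.001 ] turn [-0.012  0.002  0.   ] n>= 1
[[278.3467503  217.45082533]
 [278.10703059 134.96118715]
 [277.16272187  49.9176013 ]]
```

View pics/w1.png

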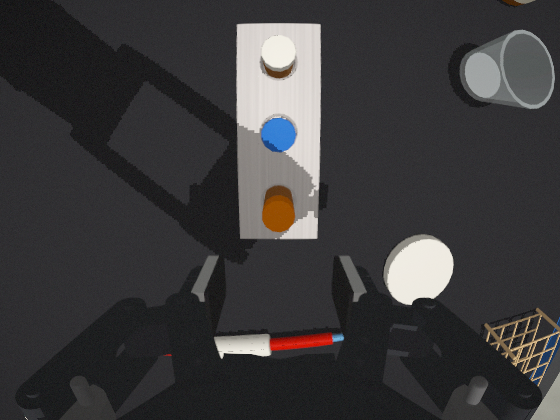

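The orange cap sits at about (278.5,216.5), within 1 px of the prediction (278.3,217.5). The jaws are centred on it, so I'll descend.

```bash
python3 -m creep '[[0,0,0.05,0,0,0],[0,0,0.09,0,0,0],[0,0,0.11,0,0,0],[0,0,0.1175,0,0,0],[0,0,0.1175,0,0,0],[0,0,0.1175,0,0,0]]'
python3 - <<'E'
from h import *
shift([.5175,-.2957,.043],2.7)
im=viewer.capture('wrist'); cv2.imwrite('pics/w2.png',im[:,:,::-1])
E
```

```text
time_s: 3.2
eef_pos: [0.5184, -0.2956, 0.0461]
eef_rot: [0.69, 0.724, -0.0, 0.002]
wrist_force: [1.0, 0.6, 1.1]
width: 0.0517
t 3.2 pos [ 0.5184 -0.2956  0.0461] head now 2.75 w 0.0517 F [1.02 0.62 1.12]
shift [-0.0001 -0.0009  0.0031] turn [0.029 0.035 0.01 ] n>= 1
```

View pics/w2.png

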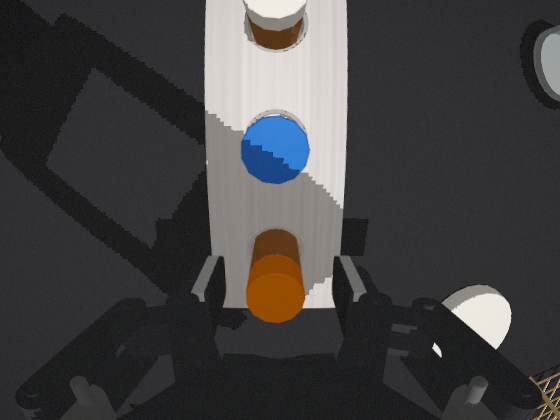

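The cap centre (275.5,295) is about 1 mm left of the pad midline (278.5), matching the pose residual. I'll correct that first and then close the jaws.

```bash
python3 -m creep '[[0,-0.001,0.002,0,0,0],[0,-0.0012,0.003,0,0,0],[0,-0.0012,0.003,0,0,0],[0,-0.0012,0.003,0,0,0]]' && python3 -m creep '[[0,0,0,0,0,0],[0,0,0,0,0,0],[0,0,0,0,0,0],[0,0,0,0,0,0],[0,0,0,0,0,0],[0,0,0,0,0,0]]' 200 20
python3 - <<'E'
from h import *
shift([.5175,-.2957,.043],2.7)
im=viewer.capture('wrist'); cv2.imwrite('pics/w3.png',im[:,:,::-1])
E
```

```text
time_s: 3.75
eef_pos: [0.5172, -0.2957, 0.0429]
eef_rot: [0.69, 0.724, -0.0, 0.002]
wrist_force: [-0.2, 1.0, -0.3]
width: 0.0519
time_s: 4.5
eef_pos: [0.5172, -0.2957, 0.0429]
eef_rot: [0.69, 0.724, -0.0, 0.002]
wrist_force: [0.7, 0.0, -0.7]
width: 0.0241
t 4.5 pos [ 0.5172 -0.2957  0.0429] head now 2.74 w 0.0241 F [ 0.7   0.01 -0.68]
shift [-0.      0.0003 -0.0001] turn [0.027 0.033 0.009] n>= 1
```

View pics/w3.png

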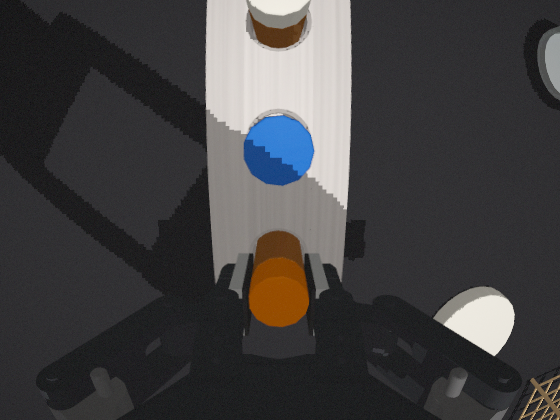

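Gripped: width reads 24.1 mm, the vial is still upright and the rack hasn't moved. Next I'll lift gently.

```bash
python3 -m creep '[[0,0,-0.008,0,0,0],[0,0,-0.02,0,0,0],[0,0,-0.035,0,0,0],[0,0,-0.06,0,0,0],[0,0,-0.1,0,0,0],[0,0,-0.14,0,0,0],[0,0,-0.16,0,0,0],[0,0,-0.16,0,0,0]]'
python3 - <<'E'
from h import *
shift([.5945,.12,.20],-1.75)
im=viewer.capture('wrist'); cv2.imwrite('pics/w4.png',im[:,:,::-1])
r=ray('scene',(361,269)); print('reagent',atz(r,0))
E
```

```text
time_s: 5.55
eef_pos: [0.5179, -0.296, 0.2068]
eef_rot: [0.69, 0.724, 0.0, 0.005]
wrist_force: [-0.5, -0.3, -0.1]
width: 0.024
t 5.55 pos [ 0.5179 -0.296   0.2068] head now 2.75 w 0.024 F [-0.46 -0.32 -0.09]
shift [0.4119 0.0964 0.0047] turn [0.092 0.078 0.899] n>= 7
reagent [ 0.76899552 -0.03103403  0.        ]
```

View pics/w4.png

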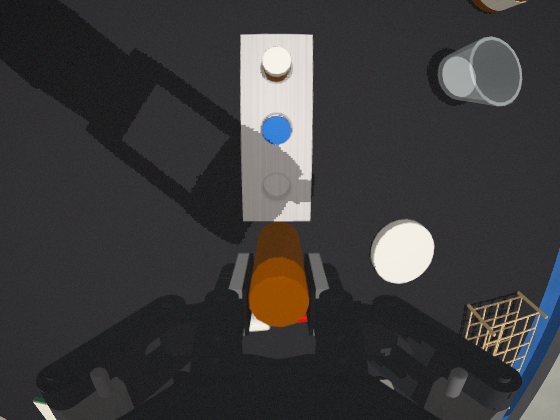

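The vial is held upright at (279,290), its pocket (276,185) is empty, and the rack is unmoved. On to a point short of the well, to look at it.

```bash
python3 -m creep '[[0.02,0.005,0,0,0,0.1],[0.06,0.014,0,0.02,0.02,0.2],[0.11,0.025,0,0.04,0.04,0.3],[0.16,0.037,0,0.06,0.05,0.4],[0.21,0.049,0,0.09,0.08,0.5],[0.26,0.061,0,0.09,0.08,0.6],[0.31,0.073,0,0.09,0.08,0.7],[0.36,0.084,0,0.09,0.08,0.8],[0.395,0.092,0,0.09,0.08,0.9],[0.412,0.0964,0.002,0.09,0.08,0.9],[0.412,0.0964,0.003,0.09,0.08,0.9],[0.412,0.0964,0.003,0.09,0.08,0.9]]'
python3 - <<'E'
from h import *
shift([.5945,.1807,.20],-1.75)
s=ctrl.observe(); im=viewer.capture('wrist'); cv2.imwrite('pics/w5.png',im[:,:,::-1])
np.savez('w5.npz',p=s['eef_pos'],q=s['eef_rot'])
print(wproj([[.5945,.1807,.1],[.5404,.031,.1]],s['eef_pos'],s['eef_rot']))
crop('pics/w5.png',150,0,350,150,4,'pics/w5c.png')
E
```

```text
time_s: 7.1
eef_pos: [0.5934, 0.1192, 0.1993]
eef_rot: [0.718, 0.696, -0.001, -0.002]
wrist_force: [0.3, -0.8, 0.7]
width: 0.0245
t 7.1 pos [0.5934 0.1192 0.1993] head now -1.83 w 0.0245 F [ 0.28 -0.83  0.7 ]
shift [ 0.0615 -0.0009 -0.0006] turn [-0.052 -0.015 -0.017] n>= 1
[[277.29252697 132.10821086]
 [221.97047845 309.40843976]]
(600, 800, 3)
```

View pics/w5.png

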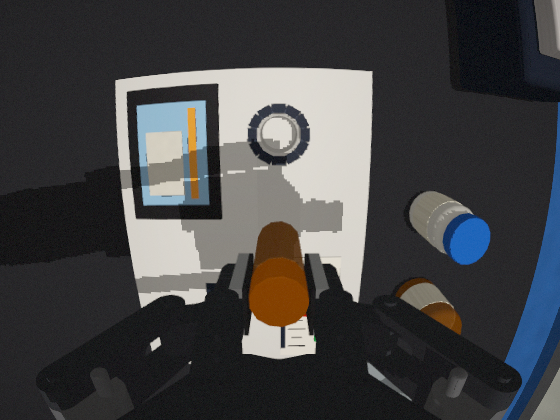

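View pics/w5c.png

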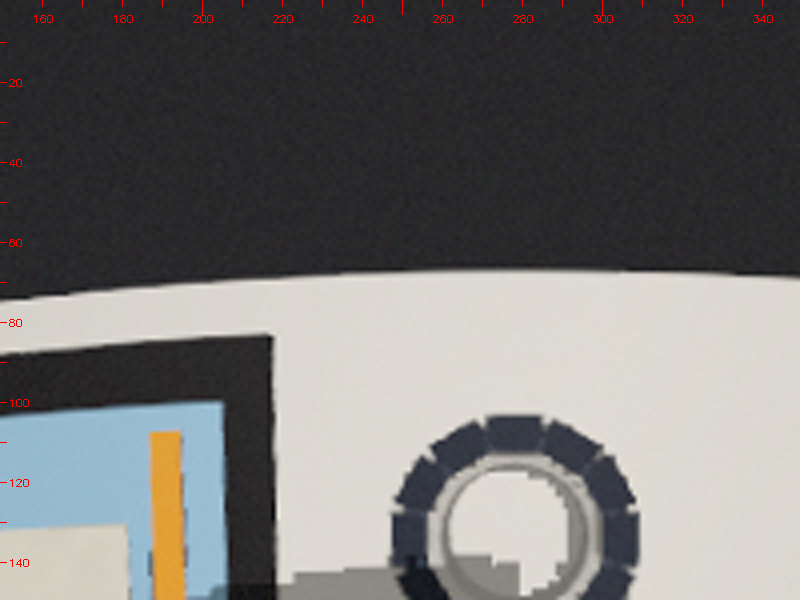

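Run:
```python
from h import *
d=np.load('w5.npz'); p,q=d['p'],d['q']
print(atz(wray((278.5,134.7),p,q),.1), atz(wray((278.5,134.7),p,q),.102))
W=Rn.from_quat(q)
print(wproj([p+W.apply([dx,0,-.0311]) for dx in(-.0125,0,.0125)],p,q), wproj([p+W.apply([0,dx,-.0311]) for dx in(-.0125,0,.0125)],p,q))
crop('pics/w5.png',200,200,360,320,5,'pics/w5d.png')
```

```text
[0.5953254  0.17874586 0.1       ] [0.59533463 0.17884147 0.102     ]
[[277.93958366 329.37498781]
 [277.91471279 304.75473878]
 [277.8898552  277.4804319 ]] [[246.73809795 304.48825237]
 [277.91471279 304.75473878]
 [309.09407802 304.45979313]]
(600, 800, 3)
```

View pics/w5d.png

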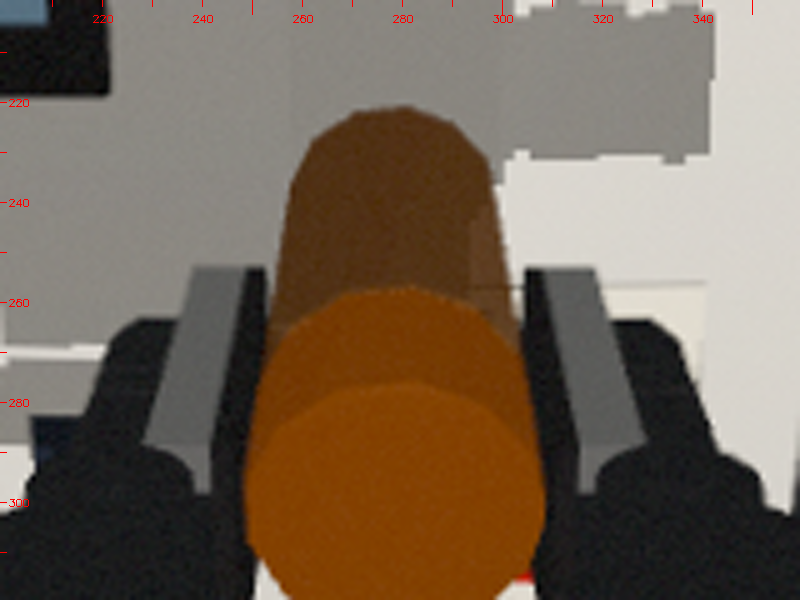

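Run:
```python
from h import *
d=np.load('w5.npz'); p,q=d['p'],d['q']; W=Rn.from_quat(q)
for zb in (.0389,.042):
  a=np.linspace(0,2*np.pi,73); P=wproj([p+W.apply([.0125*np.cos(t),.0125*np.sin(t),zb]) for t in a],p,q); print(zb,P.min(0),P.max(0))
shift([.5953,.1785,.16],-1.75)
```

```text
0.0389 [257.02060405 221.03151522] [298.84828294 259.91521796]
0.042 [257.3300551  219.41538699] [298.54030364 257.81650933]
t 7.15 pos [0.5936 0.119  0.1997] head now -1.86 w 0.0244 F [-0.55  0.17 -0.28]
shift [ 0.0594 -0.0001  0.0398] turn [-0.044 -0.019 -0.022] n>= 2
```

```bash
python3 -m creep '[[0.03,0,0.005,-0.04,-0.02,0],[0.05,0,0.02,-0.04,-0.02,0],[0.0596,0,0.035,-0.04,-0.02,0],[0.0596,0,0.0395,-0.04,-0.02,0],[0.0596,0,0.0395,-0.04,-0.02,0],[0.0596,0,0.0395,-0.04,-0.02,0]]'
python3 - <<'E'
from h import *
shift([.5953,.1787,.15],-1.75)
s=ctrl.observe(); im=viewer.capture('wrist'); cv2.imwrite('pics/w6.png',im[:,:,::-1])
crop('pics/w6.png',190,170,370,310,4,'pics/w6c.png')
im=viewer.capture('side'); cv2.imwrite('pics/side6.png',im[:,:,::-1])
crop('pics/side6.png',220,100,340,200,6,'pics/d6c.png')
E
```

```text
time_s: 7.9
eef_pos: [0.5958, 0.1781, 0.1608]
eef_rot: [0.719, 0.695, 0.0, 0.0]
wrist_force: [0.4, -0.4, 0.4]
width: 0.0245
t 7.9 pos [0.5958 0.1781 0.1608] head now -1.9 w 0.0245 F [ 0.44 -0.4   0.37]
shift [ 0.0006 -0.0005  0.0108] turn [ 0.007  0.002 -0.031] n>= 1
(560, 720, 3)
(600, 720, 3)
```

View pics/w6c.png

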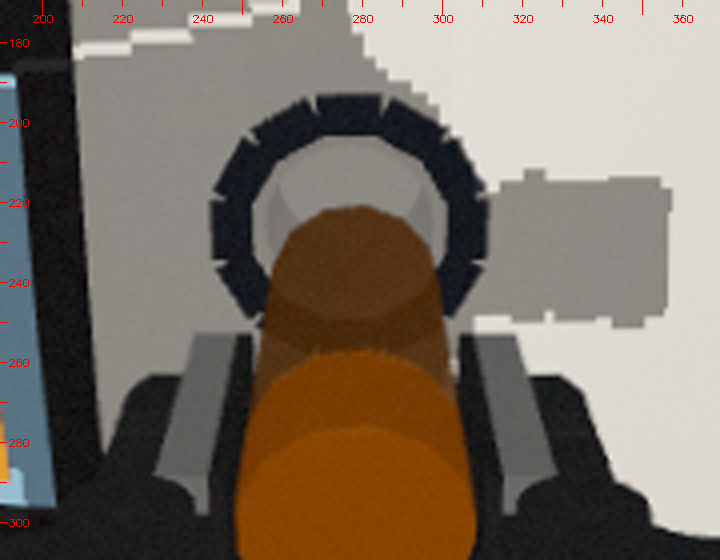

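View pics/d6c.png

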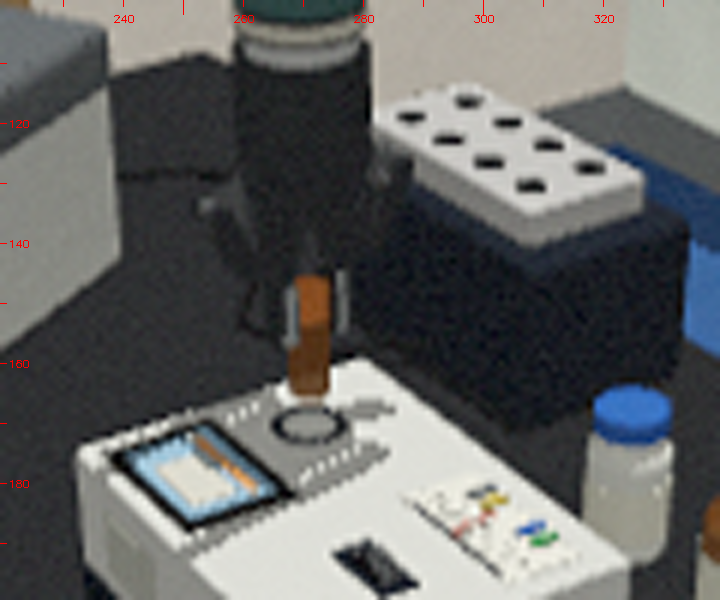

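Run:
```python
from h import *
s=ctrl.observe()
a=np.linspace(0,2*np.pi,73)
for R in (.014,.023):
  P=wproj([[.5953+R*np.cos(t),.1787+R*np.sin(t),.1] for t in a],s['eef_pos'],s['eef_rot']); print(R,P.min(0),P.max(0))
# side: well ring centre vs vial axis
print(proj('side',[[.5953,.1787,.1]]))
```

```text
0.014 [255.84291762 207.62289855] [298.1306465  247.53498286]
0.023 [242.31633624 194.11968578] [311.66279112 259.60030447]
[[270.82723083 170.36972457]]
```

```bash
python3 -m creep '[[0.0008,-0.0005,0.0,0,0,0],[0.0008,-0.0005,0.006,0,0,0],[0.0008,-0.0005,0.012,0,0,0],[0.0008,-0.0005,0.018,0,0,0],[0.0008,-0.0005,0.022,0,0,0],[0.0008,-0.0005,0.025,0,0,0],[0.0008,-0.0005,0.028,0,0,0],[0.0008,-0.0005,0.031,0,0,0],[0.0008,-0.0005,0.031,0,0,0]]'
python3 - <<'E'
from h import *
shift([.5953,.179,.105],-1.75)
s=ctrl.observe(); im=viewer.capture('wrist'); cv2.imwrite('pics/w7.png',im[:,:,::-1])
crop('pics/w7.png',190,170,370,310,4,'pics/w7c.png')
E
```

```text
time_s: 9.12
eef_pos: [0.5952, 0.1791, 0.1298]
eef_rot: [0.719, 0.695, 0.0, 0.0]
wrist_force: [-0.4, 0.2, -0.5]
width: 0.0244
t 9.125 pos [0.5952 0.1791 0.1298] head now -1.9 w 0.0244 F [-0.38  0.23 -0.49]
shift [-0.0001  0.      0.0248] turn [ 0.006  0.    -0.03 ] n>= 1
(560, 720, 3)
```

View pics/w7c.png

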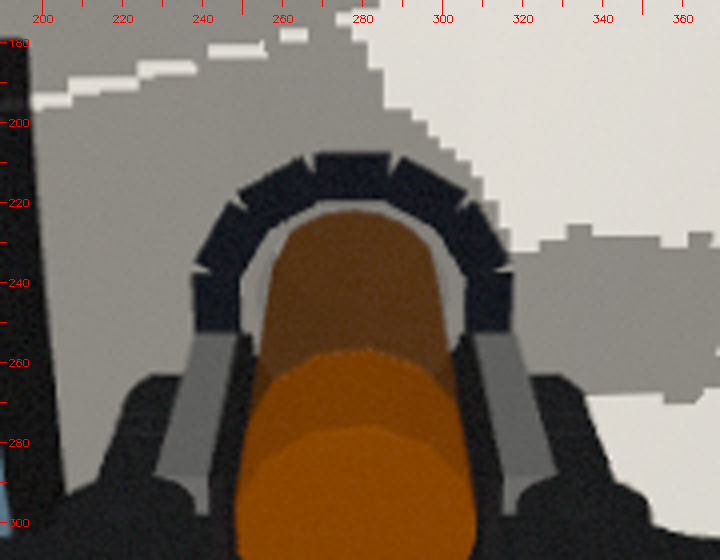

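The vial is in the mouth, central, with no contact force. Down again, slowly.

```bash
python3 -m creep '[[0,0,0.003,0,0,0],[0,0,0.006,0,0,0],[0,0,0.009,0,0,0],[0,0,0.012,0,0,0],[0,0,0.015,0,0,0],[0,0,0.018,0,0,0],[0,0,0.02,0,0,0],[0,0,0.022,0,0,0],[0,0,0.022,0,0,0]]'
```

```text
time_s: 10.3
eef_pos: [0.5953, 0.179, 0.1079]
eef_rot: [0.719, 0.695, 0.0, 0.0]
wrist_force: [-0.3, -0.5, -0.8]
width: 0.0242
```

```bash
python3 -m creep '[[0,0,0.001,0,0,0],[0,0,0.002,0,0,0],[0,0,0.002,0,0,0]]'
```

```text
time_s: 10.68
eef_pos: [0.5952, 0.179, 0.1057]
eef_rot: [0.719, 0.695, 0.0, 0.0]
wrist_force: [-0.6, -0.3, -0.2]
width: 0.0244
```

```bash
python3 -m creep '[[0,0,0.0005,0,0,0],[0,0,0.001,0,0,0],[0,0,0.001,0,0,0]]'
```

```text
time_s: 11.05
eef_pos: [0.5953, 0.1791, 0.1049]
eef_rot: [0.719, 0.695, 0.0, 0.0]
wrist_force: [0.2, 0.3, 0.6]
width: 0.0242
```

```bash
python3 -m creep '[[0,0,0.0005,0,0,0],[0,0,0.0007,0,0,0],[0,0,0.0007,0,0,0]]'
```

```text
time_s: 11.42
eef_pos: [0.5953, 0.1791, 0.1049]
eef_rot: [0.719, 0.695, 0.0, 0.0]
wrist_force: [-2.7, -0.0, 5.3]
width: 0.0243
```

Contact at TCP z = 0.1049, and the expected home height was 0.105. The vial is home, so I'll release.

```bash
python3 -m creep '[[0,0,-0.0005,0,0,0],[0,0,-0.0005,0,0,0],[0,0,-0.0005,0,0,0],[0,0,-0.0005,0,0,0]]' 115 20; python3 -m creep '[[0,0,-0.015,0,0,0],[0,0,-0.035,0,0,0],[0,0,-0.055,0,0,0],[0,0,-0.075,0,0,0],[0,0,-0.085,0,0,0],[0,0,-0.085,0,0,0]]'
python3 - <<'E'
from h import *
s=ctrl.observe(); im=viewer.capture('wrist'); cv2.imwrite('pics/w8.png',im[:,:,::-1])
np.savez('w8.npz',p=s['eef_pos'],q=s['eef_rot'])
im=viewer.capture('side'); cv2.imwrite('pics/side8.png',im[:,:,::-1])
crop('pics/side8.png',220,100,340,200,6,'pics/d8c.png')
print(wproj([[.5953,.179,.136],[.5953,.179,.100]],s['eef_pos'],s['eef_rot']),proj('side',[[.5953,.179,.136]]))
E
```

```text
time_s: 11.92
eef_pos: [0.5953, 0.1791, 0.1051]
eef_rot: [0.719, 0.695, 0.0, 0.0]
wrist_force: [0.4, 0.3, 0.6]
width: 0.047
time_s: 12.68
eef_pos: [0.5958, 0.1792, 0.1917]
eef_rot: [0.719, 0.695, 0.001, 0.001]
wrist_force: [0.2, 0.3, -0.0]
width: 0.0472
(600, 720, 3)
[[276.92222664 231.80634535]
 [276.91041964 215.49613575]] [[270.54001994 161.46159458]]
```

View pics/w8.png

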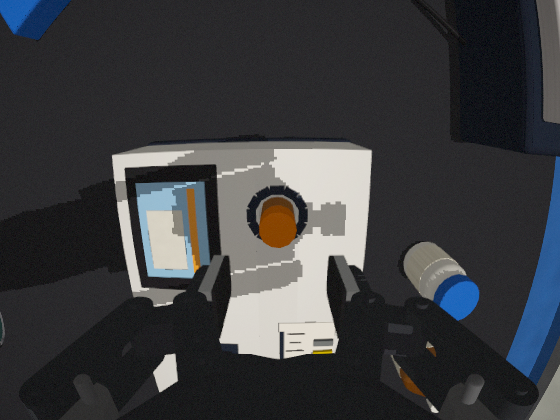

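View pics/d8c.png

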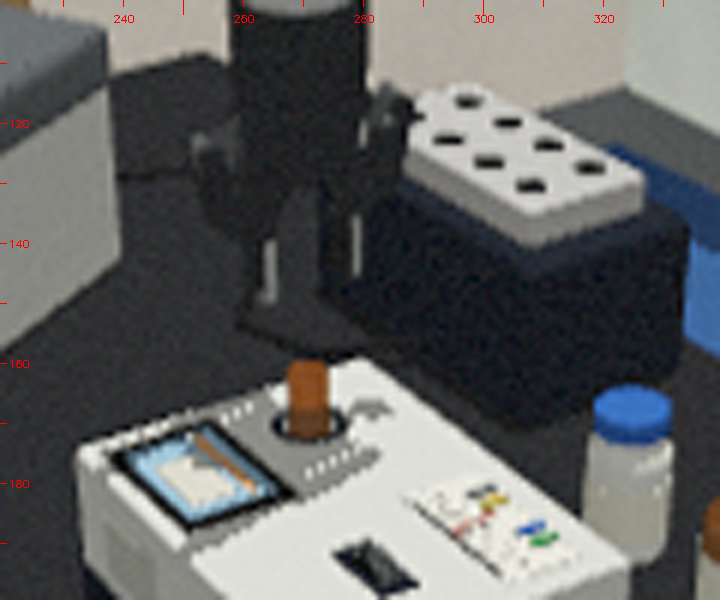

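The vial stands home: cap top at (277,228) in the wrist view and (271,161) in the side view, close to the predictions (276.9,231.8) and (270.5,161.5). Next I'll shut the fingers and bring the camera over the wheel.

Run:
```python
from h import *
shift([.56,-.04,.19],-1.75)
```

```text
t 12.775 pos [0.5949 0.179  0.1895] head now -1.9 w 0.0469 F [-0.22 -0.07 -0.04]
shift [-0.2201 -0.0276 -0.0005] turn [-0.004  0.002 -0.029] n>= 4
```

```bash
python3 -m creep '[[-0.03,-0.004,0,0,0,0],[-0.08,-0.01,0,0,0,0],[-0.13,-0.016,0,0,0,0],[-0.18,-0.022,0,0,0,0],[-0.21,-0.0266,0,0,0,0],[-0.22,-0.0276,0,0,0,0],[-0.22,-0.0276,0,0,0,0],[-0.22,-0.0276,0,0,0,0]]' 255 20
python3 - <<'E'
from h import *
shift([.56,-.04,.19],-1.75)
s=ctrl.observe(); im=viewer.capture('wrist'); cv2.imwrite('pics/w9.png',im[:,:,::-1])
np.savez('w9.npz',p=s['eef_pos'],q=s['eef_rot'])
crop('pics/w9.png',180,120,360,260,4,'pics/w9c.png')
print(wproj([[.541,.030,.1]],s['eef_pos'],s['eef_rot']))
E
```

```text
time_s: 13.78
eef_pos: [0.5601, -0.0387, 0.1892]
eef_rot: [0.718, 0.696, -0.0, -0.0]
wrist_force: [0.3, 1.1, 0.1]
width: 0.0001
t 13.775 pos [ 0.5601 -0.0387  0.1892] head now -1.81 w 0.0001 F [0.31 1.05 0.09]
shift [-0.0013 -0.0001 -0.0008] turn [-0.01  -0.006 -0.012] n>= 1
(560, 720, 3)
[[247.76195531 123.68235117]]
```

View pics/w9.png

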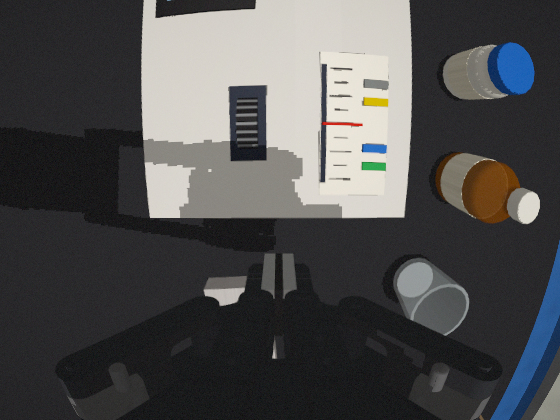

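View pics/w9c.png

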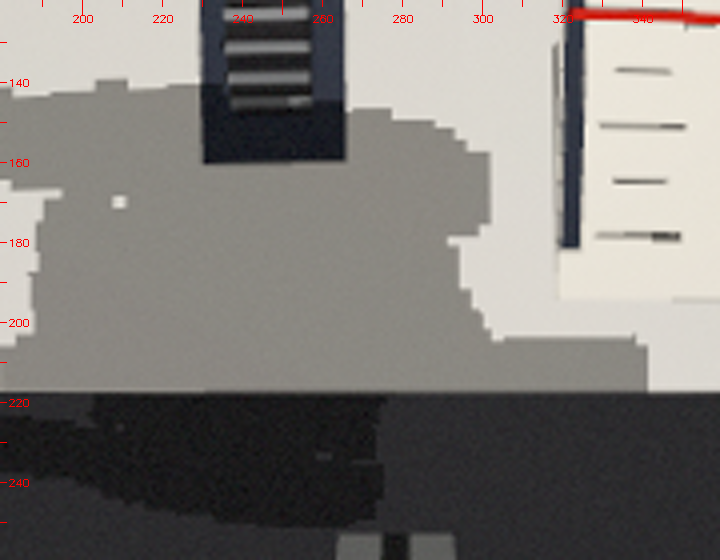

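Run:
```python
from h import *
crop('pics/w9.png',215,40,415,190,4,'pics/w9d.png')
d=np.load('w9.npz');p,q=d['p'],d['q']
```

```text
(600, 800, 3)
```

View pics/w9d.png

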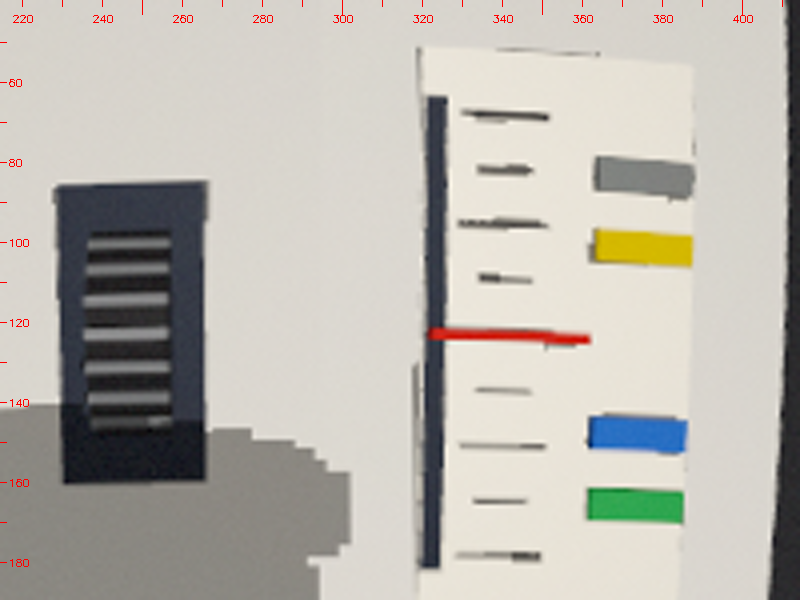

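Run:
```python
from h import *
d=np.load('w9.npz');p,q=d['p'],d['q']
R=lambda u,v,z: atz(wray((u,v),p,q),z)[:2].round(4)
for c in [(228.5,85.5),(265.8,84.8),(265.8,159.5),(230,160.3),(247.5,122.5)]: print('slot',R(*c,.1))
for z in (.104,.106): print('needle tip',R(361,124,z),'root',R(322,122.5,z))
for n,c in dict(grey=(375.5,83.5),yellow=(376,102),blue=(373.5,148.5),green=(373,166)).items(): print(n,R(*c,.104))
# green edges
print('green tip-side edge', R(361.5,165.5,.104), 'scale',R(388,66,.1),R(319,51.5,.1))
for z in (.1,.105,.11): print('wheel ends',z,R(254,97.5,z),R(247,147,z))
```

```text
slot [0.5284 0.0581]
slot [0.5547 0.0572]
slot [0.5528 0.0038]
slot [0.527  0.0043]
slot [0.5408 0.0309]
needle tip [0.6208 0.0285] root [0.5928 0.0294]
needle tip [0.6203 0.0285] root [0.5926 0.0295]
grey [0.6319 0.0579]
yellow [0.632  0.0445]
blue [0.6302 0.011 ]
green [ 0.63   -0.0018]
green tip-side edge [ 0.6213 -0.0014] scale [0.6432 0.072 ] [0.5927 0.0808]
wheel ends 0.1 [0.5461 0.0484] [0.5397 0.0134]
wheel ends 0.105 [0.5465 0.0481] [0.5402 0.0138]
wheel ends 0.11 [0.5468 0.0478] [0.5407 0.0142]
```

The wheel slot centre is (247.5,122.5), which gives (0.541, 0.031). The red pointer is at row 123 and the green clip at (373,166), i.e. −30 mm. The order from the left is grey, yellow, blue, green. Visible chord suggests the crown is at about 8–9 mm. I'll go above the slot, offset +7 mm.

Run:
```python
from h import *
shift([.5410,.0379,.122],-1.75)
```

```text
t 13.825 pos [ 0.5602 -0.0386  0.1893] head now -1.8 w -0.0002 F [0.73 0.16 0.28]
shift [ 0.0759 -0.0215  0.0673] turn [-0.008 -0.004 -0.01 ] n>= 2
```

```bash
python3 -m creep '[[0.03,-0.01,0.015,0,0,0],[0.065,-0.019,0.035,0,0,0],[0.0759,-0.0215,0.055,0,0,0],[0.0759,-0.0215,0.065,0,0,0],[0.0759,-0.0215,0.0673,0,0,0],[0.0759,-0.0215,0.0673,0,0,0],[0.0759,-0.0215,0.0673,0,0,0]]'
python3 - <<'E'
from h import *
shift([.5410,.0379,.116],-1.75)
im=viewer.capture('wrist'); cv2.imwrite('pics/w10.png',im[:,:,::-1])
E
```

```text
time_s: 14.7
eef_pos: [0.5418, 0.0374, 0.123]
eef_rot: [0.718, 0.696, 0.0, 0.0]
wrist_force: [0.2, -0.3, 0.6]
width: 0.0004
t 14.7 pos [0.5418 0.0374 0.123 ] head now -1.84 w 0.0004 F [ 0.18 -0.26  0.63]
shift [ 0.0005 -0.0008  0.007 ] turn [ 0.013 -0.003 -0.018] n>= 1
```

View pics/w10.png

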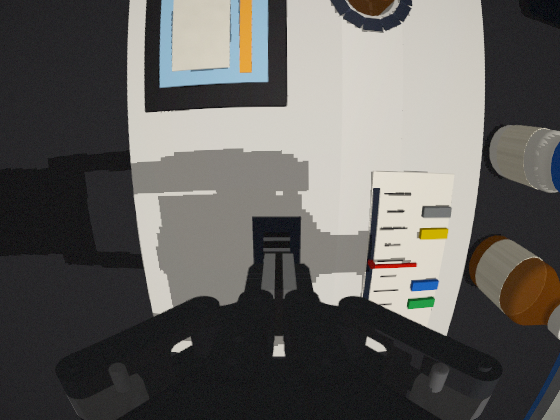

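The tip is over the slot (278,245), and the pointer (row 264) and green clip (420,302) are visible from here too. Now to find the crown by touch.

```bash
python3 -m creep '[[0.0005,-0.0008,0.002,0,0,0],[0.0005,-0.0008,0.004,0,0,0],[0.0005,-0.0008,0.006,0,0,0],[0.0005,-0.0008,0.007,0,0,0],[0.0005,-0.0008,0.007,0,0,0]]'; python3 -m creep '[[0,0,0.0006,0,0,0],[0,0,0.0012,0,0,0],[0,0,0.0018,0,0,0],[0,0,0.0018,0,0,0]]'
```

```text
time_s: 15.38
eef_pos: [0.5408, 0.038, 0.1158]
eef_rot: [0.718, 0.696, 0.0, 0.0]
wrist_force: [-0.2, 0.3, -0.0]
width: -0.0001
time_s: 15.88
eef_pos: [0.5408, 0.038, 0.1139]
eef_rot: [0.718, 0.696, 0.0, 0.0]
wrist_force: [0.5, 0.0, -0.4]
width: 0.0003
```

```bash
python3 -m creep '[[0,0,0.0006,0,0,0],[0,0,0.0012,0,0,0],[0,0,0.0018,0,0,0],[0,0,0.0018,0,0,0]]'
```

```text
time_s: 16.38
eef_pos: [0.5407, 0.038, 0.112]
eef_rot: [0.718, 0.696, 0.0, 0.0]
wrist_force: [0.2, 0.3, 0.0]
width: 0.0002
```

```bash
python3 -m creep '[[0,0,0.0006,0,0,0],[0,0,0.0012,0,0,0],[0,0,0.0018,0,0,0],[0,0,0.0018,0,0,0]]'
```

```text
time_s: 16.88
eef_pos: [0.5407, 0.038, 0.1103]
eef_rot: [0.718, 0.696, 0.0, 0.0]
wrist_force: [-0.7, -0.4, 0.8]
width: -0.0003
```

```bash
python3 -m creep '[[0,0,0.0006,0,0,0],[0,0,0.0012,0,0,0],[0,0,0.0012,0,0,0]]'
```

```text
time_s: 17.25
eef_pos: [0.5408, 0.038, 0.1098]
eef_rot: [0.718, 0.696, 0.0, 0.0]
wrist_force: [-2.2, 0.5, 4.9]
width: -0.0
```

```bash
python3 -m creep '[[0,0,0.0006,0,0,0],[0,0,0.001,0,0,0],[0,0,0.001,0,0,0]]'
```

```text
time_s: 17.62
eef_pos: [0.5409, 0.038, 0.1096]
eef_rot: [0.718, 0.696, 0.001, 0.0]
wrist_force: [-2.8, 0.2, 5.9]
width: 0.0001
```

Contact is at z ≈ 0.1103 (crown 10 mm), arm stiffness about 7 N/mm. I'll press to about 9 N and make a short trial roll.

```bash
python3 -m creep '[[0,0,0.001,0,0,0],[0,0,0.0017,0,0,0],[0,0,0.0017,0,0,0]]'
```

```text
time_s: 18.0
eef_pos: [0.541, 0.038, 0.1092]
eef_rot: [0.718, 0.696, 0.001, 0.001]
wrist_force: [-2.9, 0.4, 8.8]
width: 0.0
```

```bash
python3 -m creep '[[-0.0015,0,0.0013,0,0,0],[-0.0035,0,0.0013,0,0,0],[-0.0055,0,0.0013,0,0,0],[-0.0055,0,0.0013,0,0,0]]'
python3 - <<'E'
from h import *
im=viewer.capture('wrist'); cv2.imwrite('pics/w11.png',im[:,:,::-1])
crop('pics/w11.png',340,160,480,310,4,'pics/w11c.png')
E
```

```text
time_s: 18.5
eef_pos: [0.5409, 0.0345, 0.1093]
eef_rot: [0.718, 0.696, 0.002, -0.0]
wrist_force: [-4.0, 4.4, 8.8]
width: 0.0001
(600, 560, 3)
```

View pics/w11c.png

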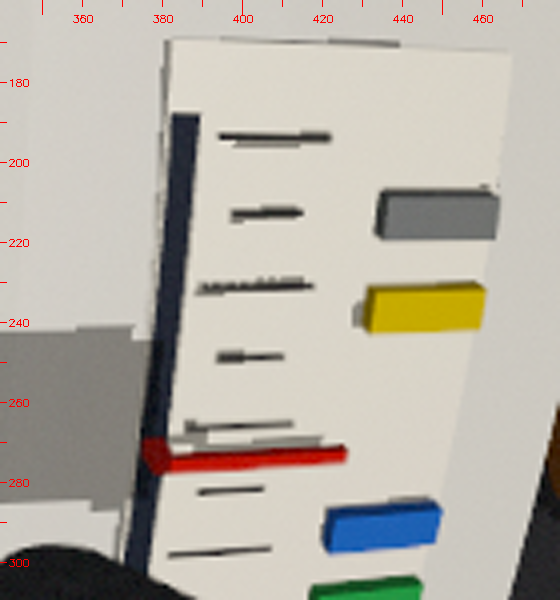

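The pointer moved from the zero mark toward blue/green, so the wheel is rolling, with a total force of about 10.6 N. Finish this stroke and lift off.

```bash
python3 -m creep '[[-0.003,0,0.0012,0,0,0],[-0.005,0,0.0012,0,0,0],[-0.007,0,0.0012,0,0,0],[-0.009,0,0.0012,0,0,0],[-0.011,0,0.0012,0,0,0],[-0.013,0,0.0012,0,0,0],[-0.0145,0,0.0012,0,0,0],[-0.0145,0,0.0012,0,0,0]]'
python3 - <<'E'
from h import *
shift([.5410,.0390,.112],-1.75)
E
```

```text
time_s: 19.55
eef_pos: [0.5406, 0.0218, 0.1091]
eef_rot: [0.718, 0.696, 0.004, -0.001]
wrist_force: [-3.0, 4.2, 7.3]
width: 0.0
t 19.55 pos [0.5406 0.0218 0.1091] head now -1.75 w 0.0 F [-3.03  4.21  7.28]
shift [ 0.0172 -0.0001 -0.0027] turn [ 0.043 -0.089 -0.001] n>= 1
```

```bash
python3 -m creep '[[0,0,-0.003,0,0,0],[0,0,-0.006,0,0,0],[0.009,0,-0.007,0.04,-0.09,0],[0.0172,0,-0.007,0.04,-0.09,0],[0.0172,0,-0.005,0.04,-0.09,0],[0.0172,0,-0.004,0.04,-0.09,0]]'
python3 - <<'E'
from h import *
shift([.5410,.0390,.1104],-1.75)
s=ctrl.observe();im=viewer.capture('wrist'); cv2.imwrite('pics/w12.png',im[:,:,::-1])
np.savez('w12.npz',p=s['eef_pos'],q=s['eef_rot'])
crop('pics/w12.png',340,160,480,310,4,'pics/w12c.png')
E
```

```text
time_s: 20.3
eef_pos: [0.5408, 0.039, 0.1128]
eef_rot: [0.718, 0.696, -0.0, -0.0]
wrist_force: [-0.0, -0.4, -0.1]
width: 0.0
t 20.3 pos [0.5408 0.039  0.1128] head now -1.73 w 0.0 F [-0.04 -0.38 -0.1 ]
shift [-0.      0.0002  0.0024] turn [-0.005  0.004  0.004] n>= 1
(600, 560, 3)
```

View pics/w12c.png

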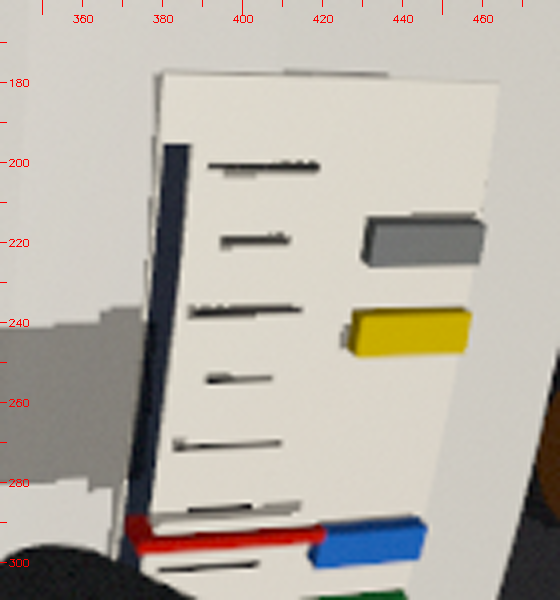

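```bash
cat >> h.py <<'E'
def loc(u,v,z,p,q):
    X=atz(wray((u,v),p,q),z); yaw=-.0307; d=X[:2]-np.array([.5408,.0309]); c,s=np.cos(yaw),np.sin(yaw)
    return np.array([c*d[0]+s*d[1], -s*d[0]+c*d[1]])*1000
E
python3 - <<'E'
from h import *
d=np.load('w9.npz');p,q=d['p'],d['q']
print('start tip',loc(361,124,.106,p,q),'green',loc(361.5,165.5,.104,p,q),'blue',loc(361.5,147.5,.104,p,q))
d=np.load('w12.npz');p,q=d['p'],d['q']
print('tip',loc(419,293,.106,p,q),loc(419,293,.104,p,q),'root',loc(375,295.5,.106,p,q),'blue',loc(418.5,297,.104,p,q),'yel',loc(428.5,343-0,.104,p,q), loc(428,242,.104,p,q))
E
```

```text
start tip [7.94922381e+01 3.44290016e-02] green [ 81.48121635 -29.79726329] blue [ 80.91606575 -16.78259186]
tip [ 79.67343631 -12.22766778] [ 80.74672142 -13.46214189] root [ 52.84785595 -11.98706904] blue [ 80.97404138 -16.18156743] yel [ 96.45140078 -52.71516606] [80.52626601 18.19188059]
```

The pointer is now at about −12 mm (tip at (419,293), level with the blue clip's left edge), as expected for a 16 mm stroke. Second stroke.

```bash
python3 -m creep '[[0,0,0.002,0,0,0],[0,0,0.0035,0,0,0],[0,0,0.0045,0,0,0],[0,0,0.0049,0,0,0],[-0.002,0,0.0049,0,0,0],[-0.004,0,0.0049,0,0,0],[-0.006,0,0.0049,0,0,0],[-0.008,0,0.0049,0,0,0],[-0.010,0,0.0049,0,0,0],[-0.012,0,0.0049,0,0,0],[-0.014,0,0.0049,0,0,0],[-0.016,0,0.0049,0,0,0]]'
```

```text
time_s: 21.85
eef_pos: [0.5407, 0.025, 0.1095]
eef_rot: [0.718, 0.697, 0.002, -0.001]
wrist_force: [-2.1, 5.5, 7.1]
width: -0.0002
```

```bash
python3 -m creep '[[0,0,-0.003,0,0,0],[0,0,-0.006,0,0,0],[0.006,0,-0.007,0,0,0],[0.012,0,-0.007,0,0,0],[0.012,0,-0.0045,0,-0.03,0],[0.012,0,-0.0035,0,-0.03,0]]'
python3 - <<'E'
from h import *
shift([.5410,.037,.1079],-1.75)
s=ctrl.observe();im=viewer.capture('wrist'); cv2.imwrite('pics/w13.png',im[:,:,::-1])
np.savez('w13.npz',p=s['eef_pos'],q=s['eef_rot'])
crop('pics/w13.png',340,180,480,330,4,'pics/w13c.png')
E
```

```text
time_s: 22.6
eef_pos: [0.5408, 0.0371, 0.1125]
eef_rot: [0.717, 0.697, 0.001, -0.0]
wrist_force: [0.7, 0.3, -0.9]
width: -0.0001
t 22.6 pos [0.5408 0.0371 0.1125] head now -1.68 w -0.0001 F [ 0.66  0.34 -0.93]
shift [-0.0001  0.0002  0.0046] turn [ 0.003 -0.015  0.013] n>= 1
(600, 560, 3)
```

View pics/w13c.png

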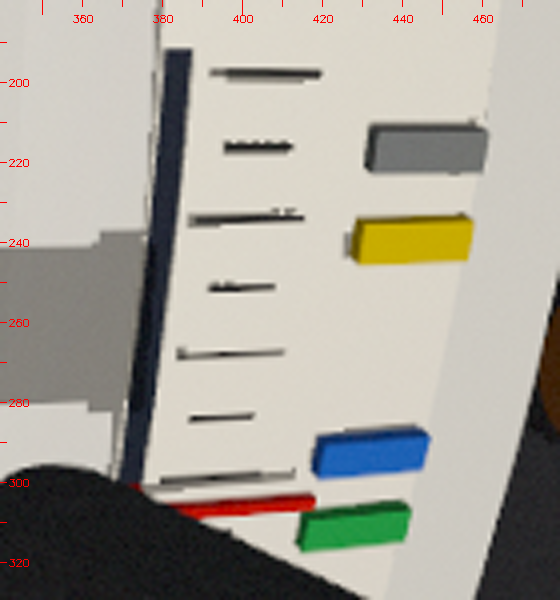

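Run:
```python
from h import *
d=np.load('w13.npz');p,q=d['p'],d['q']
for z in (.104,.106,.108): print(z,'tip',loc(417.5,305,z,p,q))
print('blue',loc(418.5,293.5,.104,p,q),'green',loc(415,312.5,.104,p,q),'yel',loc(428.5,239.5,.104,p,q))
```

```text
0.104 tip [ 81.35826972 -23.40918119]
0.106 tip [ 80.27364219 -22.06987142]
0.108 tip [ 79.18901466 -20.73056164]
blue [ 80.37565373 -15.46128949] green [ 80.80792918 -28.67070793] yel [80.48602031 17.86554749]
```

The tip (417,305) reads −22 to −23 mm, with about 7.5 mm left to the green clip. That is about 10.3 mm of rim, or roughly 12.2 mm commanded.

```bash
python3 -m creep '[[0,0,0.002,0,0,0],[0,0,0.0035,0,0,0],[0,0,0.0044,0,0,0],[0,0,0.0046,0,0,0],[-0.002,0,0.0046,0,0,0],[-0.004,0,0.0046,0,0,0],[-0.006,0,0.0046,0,0,0],[-0.008,0,0.0046,0,0,0],[-0.010,0,0.0046,0,0,0],[-0.0122,0,0.0046,0,0,0],[-0.0122,0,0.0046,0,0,0]]'
```

```text
time_s: 24.02
eef_pos: [0.5416, 0.0263, 0.1097]
eef_rot: [0.717, 0.697, 0.003, -0.0]
wrist_force: [-0.2, 4.0, 4.1]
width: 0.0
```

```bash
python3 -m creep '[[0,0,-0.003,0,0,0],[0,0,-0.008,0,0,0],[0,0,-0.03,0,0,0],[0,0,-0.06,0,0,0],[-0.03,0.02,-0.07,0,-0.04,0],[-0.07,0.05,-0.07,0,-0.04,0],[-0.097,0.07,-0.07,0,-0.04,0],[-0.097,0.07,-0.07,0,-0.04,0],[-0.097,0.07,-0.07,0,-0.04,0]]'
python3 - <<'E'
from h import *
shift([.62,-.07,.18],-1.75)
s=ctrl.observe();im=viewer.capture('wrist'); cv2.imwrite('pics/w14.png',im[:,:,::-1])
np.savez('w14.npz',p=s['eef_pos'],q=s['eef_rot'])
print(wproj([[.621,-.001,.104]],s['eef_pos'],s['eef_rot']))
crop('pics/w14.png',180,70,330,190,5,'pics/w14c.png')
E
```

```text
time_s: 25.15
eef_pos: [0.608, -0.0728, 0.179]
eef_rot: [0.717, 0.697, 0.001, 0.0]
wrist_force: [-0.4, 1.0, 0.9]
width: -0.0001
t 25.15 pos [ 0.608  -0.0728  0.179 ] head now -1.69 w -0.0001 F [-0.42  1.02  0.93]
shift [ 0.0032  0.0119 -0.001 ] turn [ 0.028 -0.02   0.013] n>= 1
[[294.19809258 117.72602596]]
(600, 750, 3)
```

View pics/w14c.png

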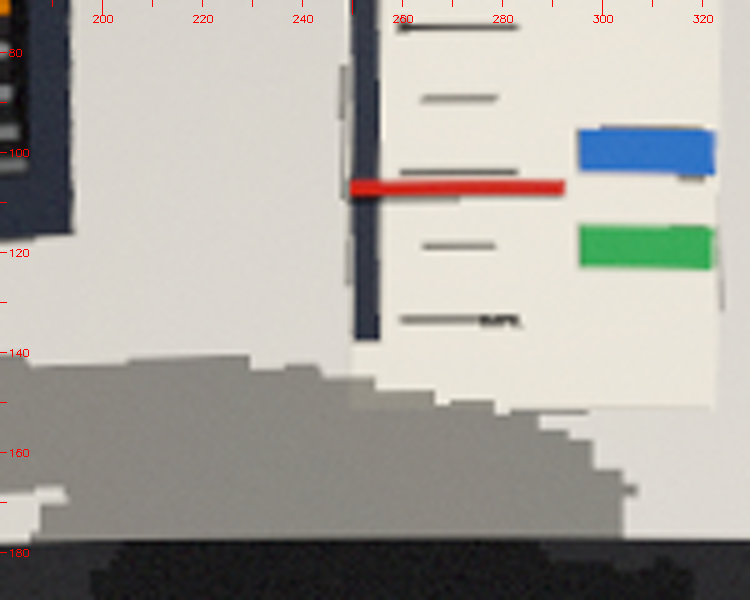

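The needle (tip row 107) is still at about −22 mm: blue is at row 99.5 and green at row 118.5, at 1.46 px/mm. So the last stroke slipped; its normal force was only 4 N. I'll go back and press with feedback before rolling.

Run:
```python
from h import *
shift([.5410,.0375,.113],-1.75)
```

```text
t 25.2 pos [ 0.6079 -0.0724  0.1793] head now -1.64 w 0.0003 F [ 1.   -0.05 -0.61]
shift [ 0.1078 -0.0703  0.0662] turn [ 0.034 -0.018  0.021] n>= 3
```

```bash
python3 -m creep '[[0.03,-0.02,0,0.03,-0.02,0],[0.075,-0.048,0,0.03,-0.02,0.02],[0.1,-0.066,0.02,0.03,-0.02,0.02],[0.1078,-0.0703,0.045,0.03,-0.02,0.02],[0.1078,-0.0703,0.06,0.03,-0.02,0.02],[0.1078,-0.0703,0.0655,0.03,-0.02,0.02],[0.1078,-0.0703,0.0655,0.03,-0.02,0.02],[0.1078,-0.0703,0.0655,0.03,-0.02,0.02]]'
python3 - <<'E'
from h import *
shift([.5410,.0375,.1108],-1.75)
E
```

```text
time_s: 26.2
eef_pos: [0.5418, 0.037, 0.1147]
eef_rot: [0.718, 0.696, 0.001, 0.001]
wrist_force: [-0.1, -0.5, 0.5]
width: -0.0003
t 26.2 pos [0.5418 0.037  0.1147] head now -1.79 w -0.0003 F [-0.14 -0.48  0.51]
shift [ 0.0005 -0.0008  0.0039] turn [ 0.024  0.002 -0.008] n>= 1
```

```bash
python3 -m creep '[[0.0005,-0.0008,0.0015,0.02,0,0],[0.0005,-0.0008,0.003,0.02,0,0],[0.0005,-0.0008,0.0039,0.02,0,0],[0.0005,-0.0008,0.0039,0.02,0,0]]'
```

```text
time_s: 26.7
eef_pos: [0.5409, 0.0375, 0.1106]
eef_rot: [0.718, 0.696, -0.0, 0.0]
wrist_force: [0.4, -0.1, -0.5]
width: -0.0002
```

```bash
python3 -m creep '[[0,0,0.0006,0,0,0],[0,0,0.0012,0,0,0],[0,0,0.0017,0,0,0],[0,0,0.0017,0,0,0]]'
```

```text
time_s: 27.2
eef_pos: [0.5411, 0.0375, 0.1098]
eef_rot: [0.718, 0.696, 0.0, 0.0]
wrist_force: [-1.3, -0.4, 4.9]
width: -0.0002
```

```bash
python3 -m creep '[[0,0,0.001,0,0,0],[0,0,0.0019,0,0,0],[0,0,0.0019,0,0,0]]'
```

```text
time_s: 27.58
eef_pos: [0.5413, 0.0375, 0.1094]
eef_rot: [0.718, 0.696, 0.001, 0.001]
wrist_force: [-2.6, 0.3, 7.7]
width: -0.0003
```

```bash
python3 -m creep '[[0,0,0.0018,0,0,0],[-0.002,0,0.0018,0,0,0],[-0.004,0,0.0018,0,0,0],[-0.006,0,0.0018,0,0,0],[-0.007,0,0.0018,0,0,0]]'
```

```text
time_s: 28.2
eef_pos: [0.5411, 0.0327, 0.1092]
eef_rot: [0.718, 0.696, 0.002, -0.0]
wrist_force: [-3.1, 5.2, 7.9]
width: 0.0001
```

```bash
python3 -m creep '[[-0.0035,0,0.0017,0,0,0],[-0.005,0,0.0017,0,0,0],[-0.0065,0,0.0017,0,0,0],[-0.0080,0,0.0017,0,0,0],[-0.0080,0,0.0017,0,0,0]]'
python3 - <<'E'
from h import *
im=viewer.capture('wrist'); cv2.imwrite('pics/w15.png',im[:,:,::-1])
crop('pics/w15.png',340,200,480,350,4,'pics/w15c.png')
E
```

```text
time_s: 28.82
eef_pos: [0.5409, 0.0267, 0.1092]
eef_rot: [0.717, 0.697, 0.004, -0.002]
wrist_force: [-2.5, 5.2, 9.0]
width: 0.0002
(600, 560, 3)
```

View pics/w15c.png

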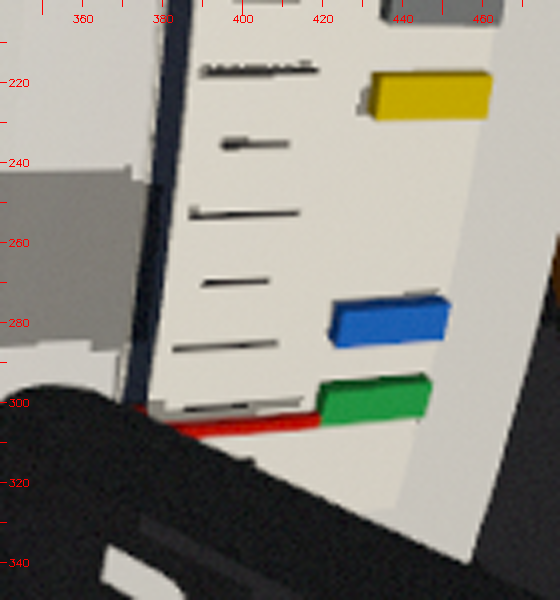

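The needle tip (419,303.5) now ends on the green clip (rows 296–305). Lift off and check from above.

```bash
python3 -m creep '[[0,0,-0.003,0,0,0],[0,0,-0.008,0,0,0],[0,0,-0.03,0,0,0],[0,0,-0.06,0,0,0],[-0.03,0.02,-0.07,0,-0.04,0],[-0.07,0.05,-0.07,0,-0.04,0],[-0.097,0.08,-0.07,0,-0.04,0],[-0.097,0.08,-0.07,0,-0.04,0],[-0.097,0.08,-0.07,0,-0.04,0]]'
python3 - <<'E'
from h import *
s=ctrl.observe();im=viewer.capture('wrist'); cv2.imwrite('pics/w16.png',im[:,:,::-1])
print(s['time_s'],s['eef_pos'])
crop('pics/w16.png',180,70,330,190,5,'pics/w16c.png')
for n in('side','scene'):
  im=viewer.capture(n); cv2.imwrite(f'pics/{n}16.png',im[:,:,::-1])
crop('pics/side16.png',220,140,380,290,4,'pics/d16c.png')
E
```

```text
time_s: 30.0
eef_pos: [0.6172, -0.0729, 0.178]
eef_rot: [0.718, 0.697, 0.003, -0.001]
wrist_force: [0.1, -0.3, 0.2]
width: 0.0002
30.0 [ 0.61724494 -0.07288327  0.17796877]
(600, 750, 3)
(600, 640, 3)
```

View pics/w16c.png

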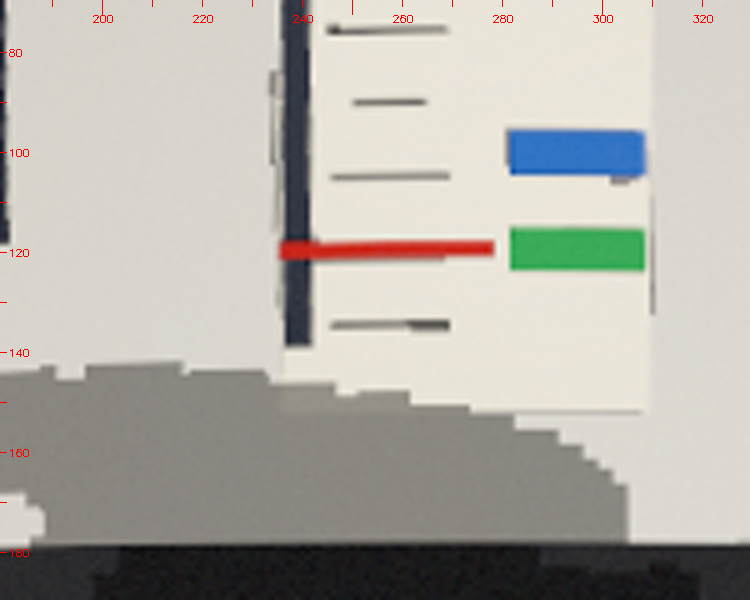

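View pics/scene16.png

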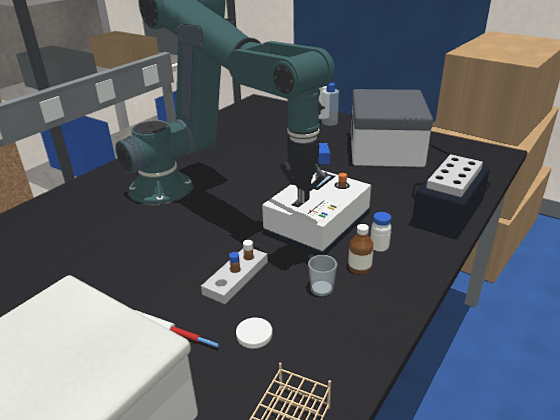

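View pics/d16c.png

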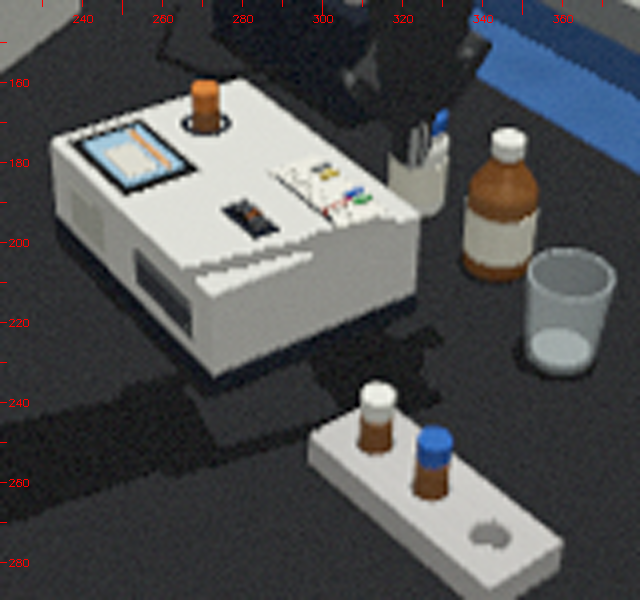

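The needle tip (278,119) is in line with the green clip's centre (rows 115–123). The vial stands in the well at (271,172) in the side view, the rack and other objects are unmoved, and the robot is clear. I'm handing in.

Run:
```python
from rig import ctrl,ticket
s=ctrl.observe(); print(s['time_s'],max(abs(v) for v in s['qvel']),s['wrist_force'])
print(ticket.hand_in())
```

```text
30.15 0.004358493933581191 [-0.15587788 -0.47389368 -1.29913535]
the job is handed in; nothing more can be done
None
```

I loaded the orange-capped vial into the photometer's well and rolled the thumbwheel until the red pointer lined up with the green clip. I handed in at 30.2 s of the 64 s allowed; no verdict was reported.

- **Vial:** I lowered it until it touched bottom at TCP z = 0.105 m, exactly the expected home height, with about 5 N of contact. I then let go, and the side view shows it standing upright.
- **Wheel:** By touch, the crown was about 10 mm above the deck. It took four strokes toward −y. The highest force I read during rolling was about 11 N in total, but I only read it at the end of each move, not continuously.
- **Slipped stroke:** The third stroke slipped because it pressed with only 4 N. The next picture showed this, so I repeated it with the right pressure.
- **Last check:** Seen from above, the pointer tip is at image row 119, and the green clip spans rows 115 to 123, so it is centred. In the last pictures the rack, the other two vials and the nearby objects look unmoved. The gripper is clear of everything.

No final check failed or disagreed.

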